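Hold the sample slide flush on the sloped reflectance stage

ROBOT

A 7-joint arm with a two-finger parallel gripper is mounted at the origin on a cart in front of the work surface, level with it; the furniture and walls round the work are solid. World frame = base frame: x ahead of the robot, y to its left, z up, the work surface at z = 0. Lengths are in m, angles in rad, forces in N, time in s.
With the tool pointing down it reaches from about 0.4 to 0.85 m from the base axis. Payload 4.5 kg.
Tool frame: the origin (TCP) lies at the very end of the fingers, on their centre line; the grasp point (between the pads) lies 19 mm behind it; z points along the fingers, y is the line along which they close (so a half turn about z gives the same grasp; the last joint's range is limited). The gripper opens to 88 mm and grips with 3 to 60 N. Pads are 18 mm wide; open, the fingers measure 123 mm over their backs; the gripper's body (75 mm by 187 mm) begins 45 mm behind the grasp point.
Start: joints at [1.378, 0.689, -0.195, 1.565, 0.157, 0.902, -0.215], TCP at [0.141, -0.609, 0.239] pointing down, gripper open.
Joint ranges: [-3.01, 3.01], [-0.46, 2.08], [-1.47, 1.51], [0.13, 2.56], [-1, 4.14], [0.04, 2.09], [-2.66, 2.66]. Speed limits (rad/s): [2.57, 2.57, 3.14, 3.14, 3.14, 3.14, 3.14].

INTERFACE

Orientations are given as a unit quaternion [x, y, z, w].
In Python, from plant import r gives the robot as it stands. The module is installed in compiled form; this text tells all that it offers.
- The arm moves only by the tool step_arm, never from a script. Its argument "increments" is a list of rows, each a list of 2 entries, a list of its own where there are three numbers: the shift along the world's x, y, z in cm, then the turn, a rotation vector about the world's x, y, z in degrees. A call has exactly 10 rows; each row shifts and turns the commanded pose from where the row before left it; what a row does not reach is not made up. A row lasts 1/10 s, in which the tool goes at most 50 mm and 8.59 degrees, less where a joint would pass 70% of its speed; a pose out of reach is approached as far as the arm can. A call is refused whole if a number of a shift passes 5 or a number of a turn 8.59, either way. A call with a gripper value outside its range is refused whole. "fingers" is the opening, from 0 (shut) to 1 (fully open), set as the call begins (left out, the last holds). The fingers move at their own pace and stop on an object; "grip_force" is the grip in N (left out, the last holds). Time passes only in rows, so rows that do not move let the fingers close, or fill a call up. It gives the time, the measured TCP pose, the force, the opening and the grip force at its end, in the units of the state.
- r.get_state(): the state, without advancing time (a new reading comes with each control period).
- r.snapshot(name): name is "scene" or "top" or "wrist"; returns (picture, depth): 400x640x3 uint8, red, green, blue; 400x640 float32, m along the optical axis (not along the pixel's ray), 0 where there is no reading.
- r.calibration(name): a dict with "fov_y" (degrees; the focal length in pixels is half the picture's height over the tangent of half this angle, whatever the lens; pixels are square), "cx", "cy" (the principal point, pixels), "R" (3x3) and "t" (3): a world point X has camera coordinates R X + t. Camera axes: x right, y down, z forward; pixel columns grow to the right and rows downward; lengths in m; the calibration is good to about 2 mm. A picture is of the moment at which its call begins: read the wrist's pose just before it. calibration takes no time and is no camera call; for the wrist camera it gives the pose at the moment of the call.
- r.finish_job(): hands the job in; it is judged then, once.
The state is a dict: "clock": time; "q": joint angles; "qd": joint speeds; "joint_torque": joint torques, N m; "tool_pos": TCP position; "eef_rot": TCP orientation; "contact_force": force on the tool from outside, world axes, zero at the start; "moment": the same for the moment, N m; "opening": opening from 0.0 (shut) to 1.0 (fully open); "finger_force": force on a finger pad.
Only numpy, scipy, OpenCV 4.12 (cv2) and the standard library are available. Lean on these libraries where they do the work, as an engineer would, in place of code of your own. Each camera call takes 0.05 s, during which the arm holds its last target. There are 200 camera calls.

TASK

Bring the sample slide into measuring position on the sloped stage: swing the dust shutter fully aside, lift the slide with the flat fin handle (not the reference with the round knob) out of its cradle, tilt it to the slope and, centred over the sprung probe tip with its long side up the slope, press it gently until it lies flush on both steel strips and the tip is pushed in. Finish while still gripping the fin and pressing the slide flush for the reading; do not let go. Leave the stage's set angle, the reference slide and the other things on the bench as they are.

Things in the scene. Friction and masses are not known exactly. Their poses are not given: they have to be found in the camera images.
- stage: The fixed reflectance stage: aluminium base 124 x 100 x 10 mm with two dark upright side cheeks (tops 84 mm high, 90 mm over their outsides, clamp knobs to 116 mm) that carry the tilting table. Origin: centre of the underside; x points away from the table's low edge (uphill, roughly away from the robot), y to the left, z up. The table's tilt axis runs along y, 62 mm above the origin.
- tilt_table: The aluminium tilting table, 100 mm (up the slope) x 66 mm, clamped by stiff friction at a set slope of 0.3 to 0.6 rad, low edge towards the robot. Origin on the tilt axis, x up the slope, y level to the left, z square out of the face. Two steel strips stand 3 mm proud of the plate on rubber cushions and are what the slide lies on.
- face (a point): The point on the table's centre line, in the plane of the tops of the two unpressed strips, where the probe tip stands; x up the slope, y level to the left, z square out of the face. 22 mm above the tilt axis.
- land_upper: The upper steel strip, 10 mm up-slope x 36 mm across, origin in the middle of its top surface, 29 mm up the slope from face, axes as there. Its rubber cushion gives 1 mm per 4 N, at most 1.5 mm.
- land_lower: The lower steel strip, the same, 29 mm down the slope from face.
- probe (a joint): Sprung round probe tip, 12 mm across, at face: 0 m when out (4 mm proud of the strips' plane), 0.004 when pushed level with it, at most 0.0065. Spring: 1.4 N at the start, 4.2 N when level.
- shutter (a joint): Dust shutter, rad: about 0 (up to 0.25) covering the probe, 2.2 fully aside (stop). It turns clockwise, seen from out of the face, about the post on the left of the probe, so its free end swings downhill and then to the left, and stays where it is left (about 1 N at the peg moves it). The shutter's underside is 9 mm above the strips' plane; a slide cannot lie flush below it.
- shutter_pivot (a point): On the shutter's pivot axis, at the upper face of the shutter plate (12 mm above the strips' plane); z out of the face, -y towards the peg.
- shutter_peg (a point): Centre of the top of the round upright peg (10 mm across, 26 mm tall above the shutter plate) on the shutter's free end, 26.5 mm from the pivot axis; z out of the face along the peg.
- cradle: Fixed grey plastic cradle, 100 x 140 mm, 15 mm high, with two places side by side at y = +42 and -42 mm, in which the two slides lie face down on ledges 11 mm above the bench, between low stops with 2 mm play. Origin: centre of the underside.
- sample_slide: The sample slide in its metal backing: plate 76 (x) x 26 (y) x 6 mm, with an upright flat fin handle on its back, 26 mm long (x), 10 mm thick (y), from 6 to 44 mm above the underside. Origin: centre of the underside (the sample face that must lie on the strips); z up through the fin. About 90 g. Lies in either of the cradle's places.
- reference_slide: The reference slide: the same plate, but with a round knob (18 mm across, top 32 mm high) instead of a fin. Lies in the other place; leave it there.
- liquid_cell: Bystander: demountable liquid cell, 60 x 38 x 30 mm. Origin: centre of the underside.
- mortar: Bystander: agate mortar, 68 mm across, 24 mm high. Origin: centre of the underside.
- tweezers: Bystander: steel tweezers, 124 mm long, 10 mm high. Origin: centre of the underside.
- hex_key: Bystander: hex key, 84 x 30 x 6 mm. Origin: centre of the underside.
- upper_edge (a point): Middle of the table's upper edge, on the plate, 50 mm up the slope from face and 3 mm lower: shows whether the set angle was disturbed.
There are look-alikes about, which are no part of the job. What is meant by the stage is not green, and is the larger of those in its own colour.

How it is judged:
On the way:
1. the shutter is swung aside, with the sample slide still in its cradle (value of joint shutter above 1.6 rad and distance of sample_slide from where it was at the start of the episode below 0.03 m), for 0.1 s.
At the end, for the whole second after the job is handed in: Gripper still on the fin (>3 N); slide at rest on the slope, over 0.8 N on each strip, within 0.035 rad and 1 mm (pressed: 3 mm) of their plane, centred to 7 mm along, 6 mm across, 0.12 rad; tip in over 3 mm; shutter over 1.6 rad; table edge within 2.5 mm, reference slide within 10 mm of its start (value of joint shutter above 1.6 rad and contact force between the fingers and sample_slide above 3 N and contact force between sample_slide and land_upper above 0.8 N and contact force between sample_slide and land_lower above 0.8 N and value of joint probe above 0.003 m and angle between the z axis of sample_slide and the z axis of face, either way round below 0.035 rad and angle between the x axis of sample_slide and the x axis of face, either way round below 0.12 rad and z of sample_slide in the frame of face between -0.003 and 0.001 m and x of sample_slide in the frame of face between -0.007 and 0.007 m and y of sample_slide in the frame of face between -0.006 and 0.006 m and linear speed of sample_slide below 0.01 m/s and distance of upper_edge from where it was at the start of the episode below 0.0025 m and distance of reference_slide from where it was at the start of the episode below 0.01 m); the arm keeps its last pose, push and grip.
It fails at once if the slide is forced against the stage with more than 45 N (contact force between sample_slide and tilt_table above 45 N).
It fails at once if the stage's set angle is changed (distance of upper_edge from where it was at the start of the episode above 0.004 m).
It fails at once if the reference slide is moved out of its place (distance of reference_slide from where it was at the start of the episode above 0.015 m).
It fails at once if a bystander is pushed about (distance of any of liquid_cell, mortar, tweezers, hex_key from where it was at the start of the episode above 0.02 m).
It also fails if it takes over 58 s, if anything falls off the work surface, if the arm or the gripper's body presses on something with over 40 N, if the wrist force passes 120 N, or if a joint passes its speed limit or range.

## Working session

There is one attempt and no reset: what is moved stays moved. The work goes in short steps, Python scripts to look and compute and a tool call to move; the robot and the scene stay as the last step left them, time stands still between calls to the robot, and variables do not carry over. Pictures are saved under pics/ and viewed, at most 10 in all, crops included, and the job is handed in when it is done.

Besides the shell and the picture viewer there is one more tool, called after "Call:" as name([rows], argument=value, ...), one row to a line, values as JSON. step_arm: Moves the arm, as the interface text tells. Its arguments: {"type":"object","properties":{"increments":{"type":"array","items":{"type":"array"}},"fingers":{"type":"number"},"grip_force":{"type":"number"}},"required":["increments"]}

```bash
mkdir -p pics; cat > h.py <<'E'
from plant import r
import numpy as np, cv2
def K(c): 
    f=200/np.tan(np.radians(c["fov_y"])/2); return f,c["cx"],c["cy"]
def cloud(d,c):
    f,cx,cy=K(c); v,u=np.mgrid[0:400,0:640]
    P=np.stack([(u-cx)*d/f,(v-cy)*d/f,d],-1)
    return (P-np.array(c["t"]))@np.array(c["R"])
def shot(n,name):
    c=r.calibration(n); im,d=r.snapshot(n)
    cv2.imwrite(f"pics/{name}.png",im[:,:,::-1]); np.savez(f"pics/{name}.npz",im=im,d=d,P=cloud(d,c))
    return im,d,c
E
python3 - <<'E'
from h import *
a,_,c=shot("scene","s1"); b,_,c2=shot("top","t1")
print(c,c2); 
s=r.get_state();print(s)
E
```

```text
{'fov_y': 44.28354223200101, 'cx': 326.3694393202608, 'cy': 208.71428565056084, 'R': array([[-0.81937771, -0.57284393, -0.02167957],
       [-0.26138613,  0.4070019 , -0.87522954],
       [ 0.51019356, -0.71147683, -0.48322174]]), 't': array([0.47417514, 0.18231844, 1.30764335])} {'fov_y': 48.38385748579959, 'cx': 321.27576220494603, 'cy': 198.70978243731957, 'R': array([[ 0.02106787, -0.99974902,  0.00761818],
       [-0.98656136, -0.02202365, -0.16190011],
       [ 0.16202726, -0.00410491, -0.98677774]]), 't': array([0.08132851, 0.53322377, 1.10320763])}
{'clock': 0.1, 'q': array([ 1.37781179,  0.68989835, -0.19449224,  1.56622216,  0.15729595,
        0.90253157, -0.21509811]), 'qd': array([-0.00121263, -0.00082315, -0.00135558, -0.00368717, -0.00232961,
       -0.00091588, -0.00040156]), 'joint_torque': array([-2.93393459e-03, -5.28498852e+01, -1.27131063e+00, -1.53837472e+01,
       -5.25373151e-02,  1.97025191e-03,  4.06231413e-05]), 'tool_pos': array([ 0.14034193, -0.60845456,  0.23799541]), 'eef_rot': array([ 9.93574693e-01,  1.13175226e-01, -1.63967334e-04, -8.19197955e-04]), 'contact_force': array([-0.21347448, -0.30061361, -0.35701762]), 'moment': array([-0.02335396,  0.00262105,  0.03203799]), 'finger_force': 0.0, 'opening': 1.000363961232263}
```

View pics/s1.png

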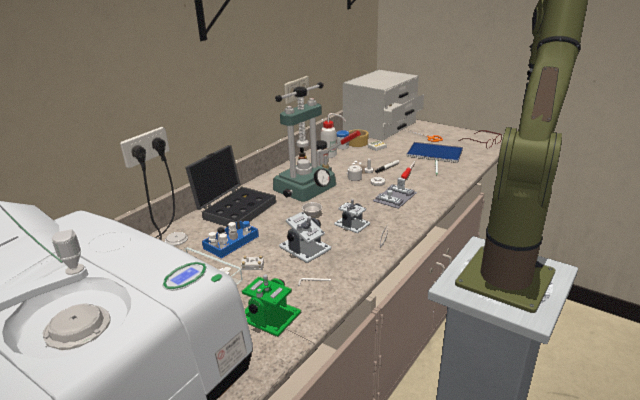

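View pics/t1.png

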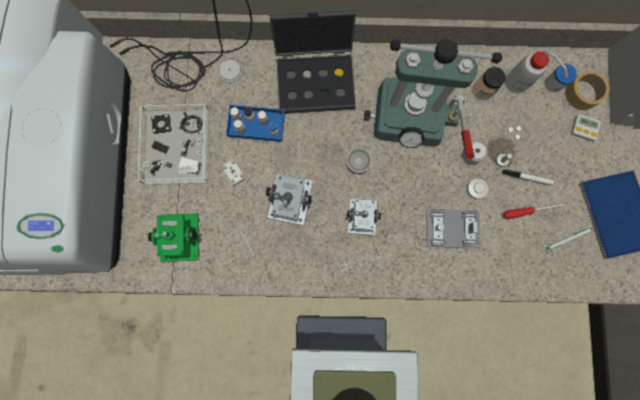

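Candidates for the stage, in the top view: green at (177,237), small grey at (364,216) and large grey at (290,198). The one meant is the large grey stage, since it is not green and is the larger in its colour. The cradle is at (453,229). I'll confirm both in one enlarged crop.

```bash
python3 - <<'E'
from h import *
z=np.load("pics/t1.npz"); im=z["im"][:,:,::-1]; P=z["P"]
A=cv2.resize(im[165:235,255:325],(400,400),interpolation=2)
B=cv2.resize(im[200:260,423:483],(400,400),interpolation=2)
cv2.imwrite("pics/crop1.png",np.hstack([A,B]))
for u,v in [(290,198),(364,216),(453,229),(437,229),(469,229)]: print(u,v,P[v,u].round(4))
H=P[...,2]
def blob(u0,v0,w,lo,hi):
    m=np.zeros((400,640),np.uint8); s=np.s_[v0-w:v0+w,u0-w:u0+w]; m[s]=((H[s]>lo)&(H[s]<hi)); p=P[m>0]; return p
for (u,v,w,lo,hi) in [(290,198,30,.004,.016),(364,216,22,.004,.014),(453,229,36,.008,.06)]:
    p=blob(u,v,w,lo,hi); rr=cv2.minAreaRect(p[:,:2].astype(np.float32)); print(len(p),rr)
p=blob(453,229,36,.025,.06);print(p.round(3)[:60])
E
```

```text
290 198 [0.5232 0.1701 0.093 ]
364 216 [ 0.4855 -0.0147  0.0704]
453 229 [ 0.4645 -0.2568  0.0038]
437 229 [ 0.4612 -0.2082  0.0273]
469 229 [ 0.4637 -0.2936  0.0203]
592 ((0.5409916639328003, 0.17584696412086487), (0.15943080186843872, 0.15458129346370697), 2.4424221515655518)
337 ((0.49563294649124146, -0.019017763435840607), (0.11491326242685318, 0.11197999864816666), 0.8470165133476257)
981 ((0.489886999130249, -0.26568087935447693), (0.14341600239276886, 0.1599952131509781), 0.13884228467941284)
[[ 0.479 -0.293  0.045]
 [ 0.479 -0.294  0.051]
 [ 0.478 -0.295  0.056]
 [ 0.479 -0.299  0.052]
 [ 0.479 -0.302  0.051]
 [ 0.479 -0.303  0.053]
 [ 0.478 -0.293  0.032]
 [ 0.478 -0.294  0.037]
 [ 0.477 -0.295  0.041]
 [ 0.476 -0.294  0.052]
 [ 0.476 -0.295  0.055]
 [ 0.476 -0.299  0.052]
 [ 0.476 -0.301  0.052]
 [ 0.476 -0.303  0.055]
 [ 0.473 -0.209  0.036]
 [ 0.473 -0.21   0.041]
 [ 0.473 -0.212  0.042]
 [ 0.473 -0.214  0.043]
 [ 0.473 -0.218  0.04 ]
 [ 0.476 -0.293  0.03 ]
 [ 0.475 -0.293  0.038]
 [ 0.474 -0.292  0.05 ]
 [ 0.473 -0.292  0.056]
 [ 0.473 -0.295  0.055]
 [ 0.473 -0.297  0.056]
 [ 0.474 -0.301  0.053]
 [ 0.473 -0.301  0.059]
 [ 0.471 -0.207  0.033]
 [ 0.47  -0.208  0.04 ]
 [ 0.47  -0.209  0.043]
 [ 0.47  -0.212  0.043]
 [ 0.47  -0.215  0.042]
 [ 0.47  -0.217  0.045]
 [ 0.471 -0.221  0.039]
 [ 0.473 -0.294  0.029]
 [ 0.473 -0.294  0.035]
 [ 0.472 -0.293  0.044]
 [ 0.471 -0.294  0.049]
 [ 0.47  -0.294  0.057]
 [ 0.471 -0.297  0.056]
 [ 0.471 -0.301  0.053]
 [ 0.471 -0.303  0.054]
 [ 0.468 -0.205  0.038]
 [ 0.467 -0.206  0.044]
 [ 0.467 -0.209  0.046]
 [ 0.467 -0.211  0.046]
 [ 0.467 -0.214  0.045]
 [ 0.468 -0.218  0.039]
 [ 0.467 -0.219  0.045]
 [ 0.468 -0.223  0.04 ]
 [ 0.471 -0.294  0.029]
 [ 0.47  -0.292  0.04 ]
 [ 0.469 -0.294  0.044]
 [ 0.468 -0.293  0.052]
 [ 0.468 -0.295  0.053]
 [ 0.468 -0.298  0.054]
 [ 0.468 -0.299  0.059]
 [ 0.469 -0.303  0.053]
 [ 0.466 -0.206  0.028]
 [ 0.465 -0.205  0.041]]
```

View pics/crop1.png

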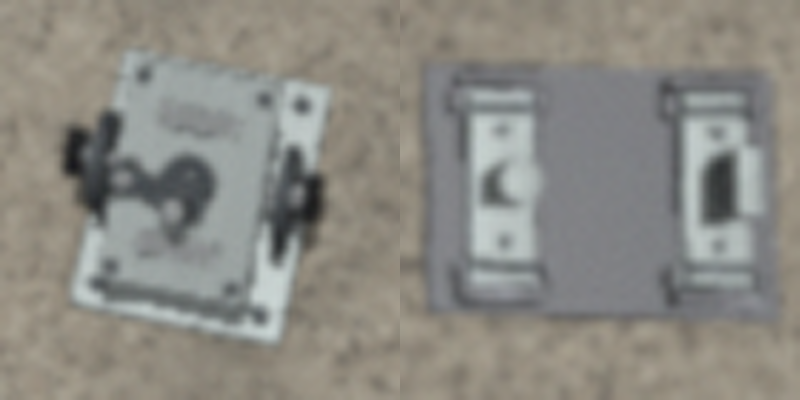

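The crop shows the large grey stage, with its low edge at the bottom, the pivot near (125,178), the peg near (175,210), and a yaw of about -11°. In the cradle, the flat fin is on the right slide and the round knob on the left. Next I'll check the wrist camera geometry.

```bash
python3 - <<'E'
from h import *
from scipy.spatial.transform import Rotation as R
c=r.calibration("wrist"); s=r.get_state(); T=R.from_quat(s["eef_rot"]).as_matrix()
Rc=np.array(c["R"]); o=-Rc.T@c["t"]
print(c["fov_y"],c["cx"],c["cy"]); print("cam origin in tool",T.T@(o-s["tool_pos"])); print("cam axes in tool",(T.T@Rc.T).round(3)); print(T.round(3))
E
```

```text
61.1917735067913 314.2113576687076 200.90249158760113
cam origin in tool [ 0.06846494  0.00026081 -0.14525459]
cam axes in tool [[-0.    -0.964 -0.267]
 [ 1.    -0.    -0.   ]
 [ 0.    -0.267  0.964]]
[[ 0.974  0.225 -0.001]
 [ 0.225 -0.974  0.002]
 [-0.    -0.002 -1.   ]]
```

Call:
step_arm([
  [[2.8,3.5,0.3],[0,0,-1.3]],
  [[2.8,3.5,0.3],[0,0,-1.3]],
  [[2.8,3.5,0.3],[0,0,-1.3]],
  [[2.8,3.5,0.3],[0,0,-1.3]],
  [[2.8,3.5,0.3],[0,0,-1.3]],
  [[2.8,3.5,0.3],[0,0,-1.3]],
  [[2.8,3.5,0.3],[0,0,-1.3]],
  [[2.8,3.5,0.3],[0,0,-1.3]],
  [[2.8,3.5,0.3],[0,0,-1.3]],
  [[2.8,3.5,0.3],[0,0,-1.3]],
])

```text
clock: 1.1
tool_pos: [0.4213, -0.2574, 0.2687]
eef_rot: [1.0, -0.001, -0.0, -0.0]
contact_force: [0.5, -0.5, 0.0]
opening: 1.0
finger_force: 0.0
```

```bash
python3 - <<'E'
from h import *
shot("wrist","w1")
E
```

Call:
step_arm([
  [[0.3,4.2,0.6],[0,0,-1.1]],
  [[0.3,4.2,0.6],[0,0,-1.1]],
  [[0.3,4.2,0.6],[0,0,-1.1]],
  [[0.3,4.2,0.6],[0,0,-1.1]],
  [[0.3,4.2,0.6],[0,0,-1.1]],
  [[0.3,4.2,0.6],[0,0,-1.1]],
  [[0.3,4.2,0.6],[0,0,-1.1]],
  [[0.3,4.2,0.6],[0,0,-1.1]],
  [[0.3,4.2,0.6],[0,0,-1.1]],
  [[0.3,4.2,0.6],[0,0,-1.1]],
])

```text
clock: 2.15
tool_pos: [0.4502, 0.1624, 0.3288]
eef_rot: [0.995, -0.096, -0.0, 0.0]
contact_force: [0.8, 1.1, -0.3]
opening: 0.997
finger_force: 0.0
```

```bash
python3 - <<'E'
from h import *
r.snapshot("top"); im,d,c=shot("wrist","w2"); print(r.get_state()["tool_pos"])
a=np.load("pics/w1.npz")["im"]
cv2.imwrite("pics/both.png",cv2.resize(np.hstack([a[:,100:540],im[:,100:540]])[:,:,::-1],(800,364)))
E
```

```text
[0.45048799 0.16812496 0.32927404]
```

View pics/both.png

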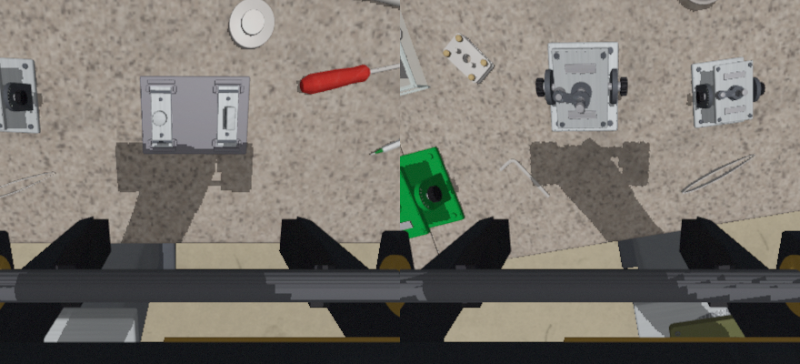

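The left half (wrist view over the cradle) shows the fin at about (229,120) and the knob at (159,118). The right half shows the large stage at x 535–628 with its clamp knobs. The shutter pivot is near (560,90) and the peg near (578,97). Next I'll measure both from the depth clouds.

```bash
cat > m.py <<'E'
from h import *
z=np.load("pics/w2.npz"); P=z["P"]; im=z["im"].astype(int)
s=np.s_[30:160,235:365]; Q=P[s].reshape(-1,3); C=im[s].reshape(-1,3)
b=(Q[:,2]>.004)&(Q[:,2]<.0135)
print("base",b.sum(),cv2.minAreaRect(Q[b][:,:2].astype(np.float32)))
t=(Q[:,2]>.035)&(Q[:,2]<.11)&(C.mean(1)>130)
Z=Q[t]; 
rng=np.random.default_rng(0);best=0
for _ in range(500):
    a=Z[rng.choice(len(Z),3,False)]; n=np.cross(a[1]-a[0],a[2]-a[0]); n/=np.linalg.norm(n)+1e-12
    if abs(n[2])<.7: continue
    k=abs((Z-a[0])@n)<.0015
    if k.sum()>best: best=k.sum(); K_=k
W=Z[K_]; c0=W.mean(0); n=np.linalg.svd(W-c0)[2][2]; n*=np.sign(n[2])
print("plane",best,len(Z),n.round(4),c0.round(4),"tilt",np.arccos(n[2]),"yaw",np.degrees(np.arctan2(-n[1],-n[0])))
x=np.cross([0,0,1],n); y=x/np.linalg.norm(x); y*=np.sign(y[1]); xx=np.cross(y,n)
L=np.stack([(W-c0)@xx,(W-c0)@y],1)
rc=cv2.minAreaRect(L.astype(np.float32)); print("plate rect",rc)
M=np.stack([(Q-c0)@xx,(Q-c0)@y,(Q-c0)@n],1)
for lo,hi in [(.012,.018),(.03,.036),(.036,.048)]:
    k=(M[:,2]>lo)&(M[:,2]<hi)&(abs(M[:,0])<.05)&(abs(M[:,1])<.034); q=M[k]; print(lo,hi,k.sum(),q.min(0).round(4) if k.any() else 0,q.max(0).round(4) if k.any() else 0,np.median(q,0).round(4))
# knobs / cheeks
k=(abs(M[:,1])>.036)&(Q[:,2]>.03)&(abs(M[:,1])<.08); 
for sg in (1,-1):
    q=M[k&(M[:,1]*sg>0)]; print("side",sg,len(q),q.min(0).round(3),q.max(0).round(3))
np.savez("stage.npz",c0=c0,x=xx,y=y,n=n)
# heightmap of out-of-face view
G=np.zeros((140,140,3),np.uint8)
for m,cc in zip(M,C):
    i=int(70-m[0]*1000);j=int(70-m[1]*1000)
    if 0<=i<140 and 0<=j<140: G[i,j]=cc[::-1]
cv2.imwrite("pics/g.png",cv2.resize(G,(560,560),interpolation=0))
z=np.load("pics/w1.npz"); P=z["P"]; q=P[70:180,240:385].reshape(-1,3)
k=(q[:,2]>.008)&(q[:,2]<.03); print("cradle",cv2.minAreaRect(q[k][:,:2].astype(np.float32)))
k=(q[:,2]>.047); print("fin",k.sum(),cv2.minAreaRect(q[k][:,:2].astype(np.float32)),q[k].mean(0))
k=(q[:,2]>.037)&(q[:,2]<.047)&(q[:,1]>-.25); print("knob",k.sum(),q[k].mean(0))
E
python3 m.py
```

```text
base 1562 ((0.5356892943382263, 0.1749582290649414), (0.10009050369262695, 0.12415724992752075), 80.21461486816406)
plane 3302 4287 [-0.3524  0.0644  0.9336] [0.5346 0.1733 0.0812] tilt 0.36637078374681137 yaw -10.362098392573833
plate rect ((-0.0060576386749744415, 0.0019138343632221222), (0.09973814338445663, 0.06589218974113464), 0.3069479465484619)
0.012 0.018 431 [-0.021  -0.0082  0.0121] [0.0009 0.0339 0.018 ] [-0.007   0.0125  0.0151]
0.03 0.036 25 [-0.0108 -0.0023  0.0305] [-0.0061  0.0072  0.0354] [-0.007   0.0019  0.0337]
0.036 0.048 81 [-0.0159 -0.0026  0.0363] [-0.0061  0.0069  0.0423] [-0.01    0.0017  0.0406]
side 1 574 [-0.035  0.038 -0.038] [0.015 0.06  0.004]
side -1 492 [-0.032 -0.056 -0.041] [ 0.016 -0.036  0.004]
cradle ((0.4668263792991638, -0.25722694396972656), (0.12105090916156769, 0.08975190669298172), 89.94013214111328)
fin 321 ((0.47884872555732727, -0.28670835494995117), (0.05732357129454613, 0.023883696645498276), 46.69036865234375) [ 0.4721697  -0.28992394  0.13004999]
knob 213 [ 0.46686088 -0.21511085  0.04194435]
```

View pics/g.png

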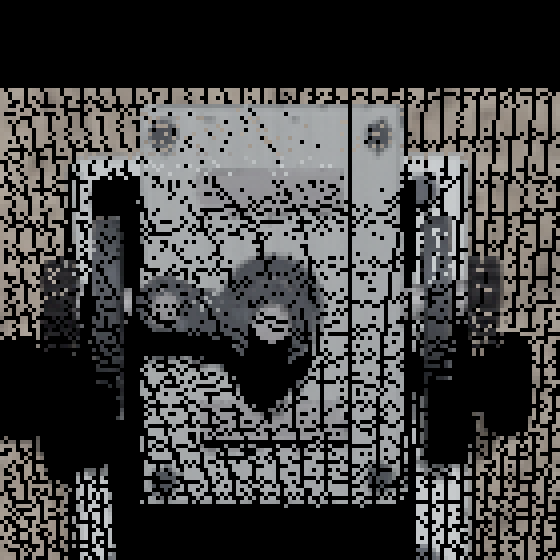

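The top-down map of the stage shows the pivot at (168,308) and the peg at (268,322). The clamp knobs sit below the face plane, so they are not in the way. The base rectangle and the plate fit agree to about 1 mm: slope 0.366 rad, yaw about -10°.

```bash
cat >> h.py <<'E'
from scipy.spatial.transform import Rotation as Ro
YAW,TILT=np.radians(-10.1),0.366
FR=Ro.from_euler("ZY",[YAW,-TILT]).as_matrix()   # face axes as columns
F0=np.array([.5281,.1764,.0820])
def face(p): return F0+FR@np.asarray(p)
TF=FR@np.diag([1,-1,-1.])
def go(pos,T):
    s=r.get_state(); d=(np.asarray(pos)-s["tool_pos"])*100
    w=np.degrees((Ro.from_matrix(T)*Ro.from_quat(s["eef_rot"]).inv()).as_rotvec())
    print("pos",s["tool_pos"].round(4),"shift cm",d.round(2),"turn deg",w.round(2),"F",s["contact_force"].round(1),"op",round(s["opening"],3),"clock",s["clock"])
E
python3 - <<'E'
from h import *
s=np.load("stage.npz"); print(FR.round(3),s["x"],s["y"],s["n"])
go(face([-.005,0,.08]),TF)
print("dir down 59mm cm",(FR@[0,0,-5.9]).round(2))
z=np.load("pics/w1.npz"); P=z["P"]; q=P[70:180,240:385].reshape(-1,3)
k=(q[:,2]>.047)&(q[:,2]<.062); print("fin",k.sum(),cv2.minAreaRect(q[k][:,:2].astype(np.float32)),np.median(q[k],0))
k=(q[:,2]>.012)&(q[:,2]<.022)&(q[:,1]<-.26); print("plate",cv2.minAreaRect(q[k][:,:2].astype(np.float32)))
E
```

```text
[[ 0.919  0.175 -0.352]
 [-0.164  0.985  0.063]
 [ 0.358  0.     0.934]] [ 0.91840665 -0.16793124  0.35822944] [ 0.17986847  0.98369067 -0.        ] [-0.35238696  0.06443418  0.93363358]
pos [0.4505 0.1681 0.3293] shift cm [  4.48   1.41 -17.44] turn deg [ -4.01 -20.54   0.26] F [ 0.6 -0.1  0.1] op 1.002 clock 2.25
dir down 59mm cm [ 2.08 -0.37 -5.51]
fin 253 ((0.4671195447444916, -0.29893797636032104), (0.009995800442993641, 0.02578231319785118), 89.57572174072266) [ 0.46775077 -0.29867894  0.05392466]
plate ((0.46677953004837036, -0.2993055284023285), (0.03683573380112648, 0.08975157141685486), 89.98747253417969)
```

Call:
step_arm([
  [[0.45,0.14,-1.74],[-0.4,-2.05,0]],
  [[0.45,0.14,-1.74],[-0.4,-2.05,0]],
  [[0.45,0.14,-1.74],[-0.4,-2.05,0]],
  [[0.45,0.14,-1.74],[-0.4,-2.05,0]],
  [[0.45,0.14,-1.74],[-0.4,-2.05,0]],
  [[0.45,0.14,-1.74],[-0.4,-2.05,0]],
  [[0.45,0.14,-1.74],[-0.4,-2.05,0]],
  [[0.45,0.14,-1.74],[-0.4,-2.05,0]],
  [[0.45,0.14,-1.74],[-0.4,-2.05,0]],
  [[0.45,0.14,-1.74],[-0.4,-2.05,0]],
], fingers=0.4)

```text
clock: 3.25
tool_pos: [0.4993, 0.1774, 0.1633]
eef_rot: [0.98, -0.096, 0.171, 0.025]
contact_force: [1.3, 0.1, 0.4]
opening: 0.403
finger_force: 0.0
```

```bash
python3 - <<'E'
from h import *
r.snapshot("top"); im,d,c=shot("wrist","w3")
go(face([-.005,0,.021]),TF)
P=cloud(d,c); M=(P-F0)@FR
cx=M[...,2]; k=(cx>.031)&(cx<.043)&(abs(M[...,0])<.03)&(abs(M[...,1])<.03); q=M[k]
print(k.sum(),q.min(0),q.max(0),np.median(q,0))
k=(cx>.010)&(cx<.017)&(abs(M[...,0])<.04)&(abs(M[...,1])<.045); q=M[k];print(k.sum(),q.min(0),q.max(0),np.median(q,0))
k=(abs(cx+.0015)<.004)&(abs(M[...,0])<.05)&(abs(M[...,1])<.033); q=M[k]; A=np.c_[q[:,:2],np.ones(len(q))]; print(np.linalg.lstsq(A,q[:,2],rcond=None)[0]); print(np.percentile(q[:,:2],[1,99],axis=0))
E
```

```text
pos [0.5014 0.1806 0.1637] shift cm [ 1.47 -0.21 -6.39] turn deg [ 0.59 -1.15  0.95] F [-0.   0.3 -0.1] op 0.402 clock 3.35
240 [-0.0096907  -0.00476781  0.03101761] [0.00030925 0.00522421 0.03959656] [-0.00371635  0.00034794  0.03764276]
1112 [-0.01413034 -0.0103107   0.01005902] [0.00693285 0.03377443 0.01650551] [-0.00078258  0.01160074  0.01202723]
[-0.00145868  0.00497779 -0.00257885]
[[-0.04819415 -0.03190023]
 [ 0.04915993  0.03191129]]
```

Call:
step_arm([
  [[0.18,-0.03,-0.8],[0.07,-0.14,0.12]],
  [[0.18,-0.03,-0.8],[0.07,-0.14,0.12]],
  [[0.18,-0.03,-0.8],[0.07,-0.14,0.12]],
  [[0.18,-0.03,-0.8],[0.07,-0.14,0.12]],
  [[0.18,-0.03,-0.8],[0.07,-0.14,0.12]],
  [[0.18,-0.03,-0.8],[0.07,-0.14,0.12]],
  [[0.18,-0.03,-0.8],[0.07,-0.14,0.12]],
  [[0.18,-0.03,-0.8],[0.07,-0.14,0.12]],
  [[0,0,0],[0,0,0]],
  [[0,0,0],[0,0,0]],
])

```text
clock: 4.35
tool_pos: [0.5311, 0.1895, 0.124]
eef_rot: [0.982, -0.091, 0.162, 0.027]
contact_force: [-0.5, 0.2, 0.8]
opening: 0.402
finger_force: 0.0
```

Call:
step_arm([
  [[0,0,0],[0,0,0]],
  [[0,0,0],[0,0,0]],
  [[0,0,0],[0,0,0]],
  [[0,0,0],[0,0,0]],
  [[0,0,0],[0,0,0]],
  [[0,0,0],[0,0,0]],
  [[0,0,0],[0,0,0]],
  [[0,0,0],[0,0,0]],
  [[0,0,0],[0,0,0]],
  [[0,0,0],[0,0,0]],
], fingers=0, grip_force=6)

```text
clock: 5.35
tool_pos: [0.5312, 0.1896, 0.1242]
eef_rot: [0.982, -0.091, 0.162, 0.027]
contact_force: [0.1, 0.2, -0.2]
opening: 0.004
finger_force: 0.0
```

```bash
python3 - <<'E'
from h import *
go(face([-.005,0,.021]),TF)
a0=0.18; n=20; a=np.linspace(a0,2.17,n+1); p=np.c_[-np.sin(a),-np.cos(a),0*a]*.0265
print((np.diff(p,axis=0)@FR.T*100).round(2).tolist())
E
```

```text
pos [0.5312 0.1896 0.1242] shift cm [-1.51 -1.11 -2.43] turn deg [ 0.97 -2.32  0.71] F [ 0.1  0.2 -0.2] op 0.004 clock 5.35
[[-0.23, 0.1, -0.09], [-0.21, 0.12, -0.09], [-0.2, 0.15, -0.09], [-0.19, 0.17, -0.08], [-0.17, 0.19, -0.08], [-0.15, 0.2, -0.07], [-0.13, 0.22, -0.06], [-0.11, 0.23, -0.06], [-0.09, 0.24, -0.05], [-0.06, 0.25, -0.04], [-0.04, 0.26, -0.03], [-0.01, 0.26, -0.02], [0.01, 0.26, -0.01], [0.03, 0.26, -0.0], [0.06, 0.26, 0.0], [0.08, 0.25, 0.01], [0.1, 0.24, 0.02], [0.13, 0.23, 0.03], [0.15, 0.21, 0.04], [0.17, 0.2, 0.05]]
```

```bash
python3 - <<'E'
from h import *
s=r.get_state(); print(s["q"].round(3)); print(Ro.from_quat(s["eef_rot"]).as_matrix().round(3)); print(TF.round(3))
E
```

```text
[-0.757  0.772  0.32   2.123  0.351  0.043 -2.654]
[[ 0.931 -0.187  0.313]
 [-0.169 -0.982 -0.083]
 [ 0.323  0.024 -0.946]]
[[ 0.919 -0.175  0.352]
 [-0.164 -0.985 -0.063]
 [ 0.358  0.    -0.934]]
```

Joints 6 and 7 have run into their limits, so this wrist configuration cannot reach the pose. I'll back off and turn the tool half round. That gives the same grasp and shares the turn between joints 5 and 7.

Call:
step_arm([
  [[-0.6,0.2,1.9],[0,0,0]],
  [[-0.6,0.2,1.9],[0,0,0]],
  [[-0.6,0.2,1.9],[0,0,0]],
  [[0,0,0],[-2.66,0.7,8.0]],
  [[0,0,0],[-2.66,0.7,8.0]],
  [[0,0,0],[-2.66,0.7,8.0]],
  [[0,0,0],[-2.66,0.7,8.0]],
  [[0,0,0],[-2.66,0.7,8.0]],
  [[0,0,0],[-2.66,0.7,8.0]],
  [[0,0,0],[-2.66,0.7,8.0]],
], fingers=0.4)

```text
clock: 6.35
tool_pos: [0.5132, 0.1956, 0.1812]
eef_rot: [0.898, 0.409, 0.127, 0.105]
contact_force: [-0.1, 0.1, 0.6]
opening: 0.4
finger_force: 0.0
```

```bash
python3 - <<'E'
from h import *
s=r.get_state(); print(s["q"].round(3)); go(face([-.005,0,.08]),TF@np.diag([-1,-1,1]))
E
```

```text
[-0.662  0.624  0.105  2.115  0.8    0.258 -2.061]
pos [0.5132 0.1956 0.1812] shift cm [-1.78 -1.33 -2.63] turn deg [-39.55   7.46 113.72] F [-0.1  0.1  0.6] op 0.4 clock 6.35
```

Call:
step_arm([
  [[0,0,0],[-2.8,0.53,8.0]],
  [[0,0,0],[-2.8,0.53,8.0]],
  [[0,0,0],[-2.8,0.53,8.0]],
  [[0,0,0],[-2.8,0.53,8.0]],
  [[0,0,0],[-2.8,0.53,8.0]],
  [[0,0,0],[-2.8,0.53,8.0]],
  [[0,0,0],[-2.8,0.53,8.0]],
  [[0,0,0],[-2.8,0.53,8.0]],
  [[0,0,0],[-2.8,0.53,8.0]],
  [[0,0,0],[-2.8,0.53,8.0]],
])

```text
clock: 7.35
tool_pos: [0.5132, 0.1955, 0.1812]
eef_rot: [0.384, 0.905, 0.031, 0.179]
contact_force: [0.2, -0.2, 0.0]
opening: 0.405
finger_force: 0.0
```

```bash
python3 - <<'E'
from h import *
s=r.get_state(); print(s["q"].round(3)); go(face([-.005,0,.08]),TF@np.diag([-1,-1,1]))
E
```

```text
[-0.496  0.62  -0.173  2.138  1.228  0.396 -1.012]
pos [0.5132 0.1955 0.1812] shift cm [-1.79 -1.32 -2.62] turn deg [-11.59   2.32  33.7 ] F [ 0.2 -0.2  0. ] op 0.405 clock 7.35
```

Call:
step_arm([
  [[-0.2,-0.15,-0.3],[-2.3,0.46,6.74]],
  [[-0.2,-0.15,-0.3],[-2.3,0.46,6.74]],
  [[-0.2,-0.15,-0.3],[-2.3,0.46,6.74]],
  [[-0.2,-0.15,-0.3],[-2.3,0.46,6.74]],
  [[-0.2,-0.15,-0.3],[-2.3,0.46,6.74]],
  [[-0.2,-0.15,-0.3],[0,0,0]],
  [[-0.2,-0.15,-0.3],[0,0,0]],
  [[-0.2,-0.15,-0.3],[0,0,0]],
  [[-0.2,-0.15,-0.2],[0,0,0]],
  [[0,0,0],[0,0,0]],
])

```text
clock: 8.35
tool_pos: [0.4948, 0.1817, 0.1549]
eef_rot: [0.09, 0.979, -0.015, 0.181]
contact_force: [0.3, 0.2, 0.8]
opening: 0.4
finger_force: 0.0
```

```bash
python3 - <<'E'
from h import *
im,d,c=shot("wrist","w4")
s=r.get_state(); print(s["q"].round(3)); go(face([-.0047,0,.021]),TF@np.diag([-1,-1,1]))
P=cloud(d,c); M=(P-F0)@FR
cx=M[...,2]; k=(cx>.031)&(cx<.043)&(abs(M[...,0])<.03)&(abs(M[...,1])<.03); q=M[k]
print(k.sum()); 
if k.sum(): print(q.min(0),q.max(0),np.median(q,0))
E
```

```text
[-0.462  0.657 -0.208  2.231  1.588  0.381 -0.76 ]
pos [0.4951 0.182  0.1551] shift cm [ 2.13 -0.35 -5.52] turn deg [-0.19 -0.01  0.32] F [ 0.5 -0.3 -0.6] op 0.398 clock 8.4
251
[-0.01075638 -0.00388889  0.03104384] [-0.00095117  0.00562187  0.03922768] [-0.00697056  0.00087259  0.03764273]
```

Call:
step_arm([
  [[0.3,-0.03,-0.79],[0,0,0]],
  [[0.3,-0.03,-0.79],[0,0,0]],
  [[0.3,-0.04,-0.79],[0,0,0]],
  [[0.3,-0.04,-0.79],[0,0,0]],
  [[0.3,-0.04,-0.79],[0,0,0]],
  [[0.3,-0.03,-0.79],[0,0,0]],
  [[0.25,-0.04,-0.79],[0,0,0]],
  [[0,0,0],[0,0,0]],
  [[0,0,0],[0,0,0]],
  [[0,0,0],[0,0,0]],
])

```text
clock: 9.4
tool_pos: [0.5156, 0.1798, 0.1001]
eef_rot: [0.09, 0.979, -0.015, 0.181]
contact_force: [-0.8, 0.0, 0.8]
opening: 0.398
finger_force: 0.0
```

Call:
step_arm([
  [[0,0,0],[0,0,0]],
  [[0,0,0],[0,0,0]],
  [[0,0,0],[0,0,0]],
  [[0,0,0],[0,0,0]],
  [[0,0,0],[0,0,0]],
  [[0,0,0],[0,0,0]],
  [[0,0,0],[0,0,0]],
  [[0,0,0],[0,0,0]],
  [[0,0,0],[0,0,0]],
  [[0,0,0],[0,0,0]],
], fingers=0, grip_force=6)

```text
clock: 10.4
tool_pos: [0.5157, 0.1795, 0.0999]
eef_rot: [0.09, 0.979, -0.015, 0.181]
contact_force: [-0.9, -0.9, 3.6]
opening: 0.11
finger_force: 6.0
```

```bash
python3 - <<'E'
from h import *
go(face([-.0055,0,.021]),TF@np.diag([-1,-1,1]))
E
```

```text
pos [0.5157 0.1795 0.0999] shift cm [-0.01 -0.09 -0.03] turn deg [-0.2   0.02  0.33] F [-0.9 -0.9  3.6] op 0.11 clock 10.4
```

Peg gripped (opening 0.11, about 9.7 mm). Now I'll swing it along the arc.

Call:
step_arm([
  [[-0.23,0.1,-0.09],[0,0,0]],
  [[-0.21,0.12,-0.09],[0,0,0]],
  [[-0.2,0.15,-0.09],[0,0,0]],
  [[-0.19,0.17,-0.08],[0,0,0]],
  [[-0.17,0.19,-0.08],[0,0,0]],
  [[-0.15,0.2,-0.07],[0,0,0]],
  [[-0.13,0.22,-0.06],[0,0,0]],
  [[-0.11,0.23,-0.06],[0,0,0]],
  [[-0.09,0.24,-0.05],[0,0,0]],
  [[-0.06,0.25,-0.04],[0,0,0]],
])

```text
clock: 11.4
tool_pos: [0.4972, 0.1973, 0.0915]
eef_rot: [0.089, 0.98, -0.016, 0.178]
contact_force: [-6.1, -5.1, 2.0]
opening: 0.114
finger_force: 6.0
```

Call:
step_arm([
  [[-0.04,0.26,-0.03],[0,0,0]],
  [[-0.01,0.26,-0.02],[0,0,0]],
  [[0.01,0.26,-0.01],[0,0,0]],
  [[0.03,0.26,0],[0,0,0]],
  [[0.06,0.26,0],[0,0,0]],
  [[0.08,0.25,0.01],[0,0,0]],
  [[0.1,0.24,0.02],[0,0,0]],
  [[0.13,0.23,0.03],[0,0,0]],
  [[0.15,0.21,0.04],[0,0,0]],
  [[0.1,0.1,0.03],[0,0,0]],
])

```text
clock: 12.4
tool_pos: [0.5068, 0.2224, 0.0935]
eef_rot: [0.089, 0.979, -0.014, 0.181]
contact_force: [-2.1, -0.4, -4.2]
opening: 0.111
finger_force: 6.0
```

Call:
step_arm([
  [[0,0,0],[0,0,0]],
  [[0,0,0],[0,0,0]],
  [[0,0,0],[0,0,0]],
  [[0,0,0],[0,0,0]],
  [[-0.7,0.13,1.9],[0,0,0]],
  [[-0.7,0.13,1.9],[0,0,0]],
  [[-0.7,0.13,1.9],[0,0,0]],
  [[-0.7,0.13,1.9],[0,0,0]],
  [[0,0,1],[0,0,0]],
  [[0,0,0],[0,0,0]],
], fingers=0.45)

```text
clock: 13.4
tool_pos: [0.479, 0.2274, 0.181]
eef_rot: [0.09, 0.979, -0.014, 0.182]
contact_force: [0.4, -0.2, -0.0]
opening: 0.449
finger_force: 0.0
```

```bash
python3 - <<'E'
from h import *
im,d,c=shot("wrist","w5")
s=r.get_state(); print(s["q"].round(3))
P=cloud(d,c); M=(P-F0)@FR
cx=M[...,2]; k=(cx>.031)&(cx<.043)&(abs(M[...,0])<.06)&(abs(M[...,1])<.07); q=M[k]
print(k.sum()); 
if k.sum(): print(q.min(0),q.max(0),np.median(q,0))
k=(abs(cx+.0015)<.004)&(abs(M[...,0])<.05)&(abs(M[...,1])<.02); q=M[k]; A=np.c_[q[:,:2],np.ones(len(q))]; print(np.linalg.lstsq(A,q[:,2],rcond=None)[0])
T=np.diag([-1.,1,-1]) # tool half-turned, pointing down
go([.4671,-.2989,.20],T)
E
```

```text
[-0.543  0.612 -0.245  2.186  1.322  0.439 -0.586]
188
[-0.02818414  0.03673304  0.03103312] [-0.01879433  0.04641143  0.0395608 ] [-0.0240285   0.04157508  0.03760167]
[-0.00097406  0.00639841 -0.00250938]
pos [0.4788 0.227  0.1801] shift cm [ -1.17 -52.59   1.99] turn deg [ 1.64 20.99 10.37] F [-0.2  0.4 -0.4] op 0.451 clock 13.45
```

Shutter at about 2.15 rad and the table angle is unchanged. Next I'll go to the fin.

Call:
step_arm([
  [[-0.12,-4.4,0.3],[0.15,1.75,0.86]],
  [[-0.12,-4.4,0.3],[0.15,1.75,0.86]],
  [[-0.12,-4.4,0.3],[0.15,1.75,0.86]],
  [[-0.12,-4.4,0.3],[0.15,1.75,0.86]],
  [[-0.12,-4.4,0.3],[0.15,1.75,0.86]],
  [[-0.12,-4.4,0.3],[0.15,1.75,0.86]],
  [[-0.12,-4.4,0],[0.15,1.75,0.86]],
  [[-0.12,-4.4,0],[0.15,1.75,0.86]],
  [[-0.12,-4.4,0],[0.15,1.75,0.86]],
  [[-0.12,-4.4,0],[0.15,1.75,0.86]],
])

```text
clock: 14.45
tool_pos: [0.466, -0.209, 0.196]
eef_rot: [0.017, 0.999, -0.002, 0.031]
contact_force: [0.8, -0.7, -1.0]
opening: 0.45
finger_force: 0.0
```

```bash
python3 - <<'E'
from h import *
s=r.get_state(); print(s["q"].round(3))
go([.4671,-.2989,.12],np.diag([-1.,1,-1]))
E
```

```text
[ 0.788  0.669 -0.726  1.99   0.704  0.677  1.16 ]
pos [ 0.466 -0.209  0.196] shift cm [ 0.11 -8.99 -7.6 ] turn deg [0.23 3.53 1.96] F [ 0.8 -0.7 -1. ] op 0.45 clock 14.45
```

Call:
step_arm([
  [[0.01,-1.1,-0.9],[0.02,0.4,0.22]],
  [[0.01,-1.1,-0.9],[0.02,0.4,0.22]],
  [[0.01,-1.1,-0.9],[0.02,0.4,0.22]],
  [[0.01,-1.1,-0.9],[0.02,0.4,0.22]],
  [[0.01,-1.1,-0.9],[0.02,0.4,0.22]],
  [[0.01,-1.1,-0.9],[0.02,0.4,0.22]],
  [[0.01,-1.1,-0.9],[0.02,0.4,0.22]],
  [[0.01,-1.1,-0.9],[0.02,0.4,0.22]],
  [[0,0,0],[0,0,0]],
  [[0,0,0],[0,0,0]],
])

```text
clock: 15.45
tool_pos: [0.4677, -0.2943, 0.1247]
eef_rot: [0.001, 1.0, -0.001, 0.004]
contact_force: [0.0, 0.0, 0.7]
opening: 0.447
finger_force: 0.0
```

```bash
python3 - <<'E'
from h import *
im,d,c=shot("wrist","w6")
s=r.get_state(); print(s["q"].round(3)); go([.4671,-.2989,.030],np.diag([-1.,1,-1]))
q=cloud(d,c).reshape(-1,3)
k=(q[:,2]>.047)&(q[:,2]<.062)&(abs(q[:,0]-.467)<.04)&(abs(q[:,1]+.299)<.03); print("fin",k.sum(),cv2.minAreaRect(q[k][:,:2].astype(np.float32)),np.median(q[k],0))
E
```

```text
[ 0.863  0.835 -0.665  1.878  0.785  0.701  1.3  ]
pos [ 0.468  -0.2939  0.1251] shift cm [-0.09 -0.5  -9.51] turn deg [0.09 0.49 0.1 ] F [ 0.2 -0.2 -0.6] op 0.45 clock 15.5
fin 577 ((0.46641868352890015, -0.29872262477874756), (0.009544874541461468, 0.02622256800532341), 89.46858978271484) [ 0.46525635 -0.29868177  0.05398904]
```

Call:
step_arm([
  [[-0.02,-0.08,-1.0],[0.01,0.08,0.02]],
  [[-0.02,-0.08,-1.0],[0.01,0.08,0.02]],
  [[-0.02,-0.08,-1.0],[0.01,0.08,0.02]],
  [[-0.02,-0.08,-1.0],[0.01,0.08,0.02]],
  [[-0.02,-0.08,-1.0],[0.01,0.08,0.02]],
  [[-0.02,-0.08,-1.0],[0.01,0.08,0.02]],
  [[0,0,-1.0],[0,0,0]],
  [[0,0,-1.0],[0,0,0]],
  [[0,0,-1.0],[0,0,0]],
  [[0,0,-1.0],[0,0,0]],
])

```text
clock: 16.5
tool_pos: [0.4666, -0.2992, 0.0241]
eef_rot: [0.0, 1.0, -0.001, -0.0]
contact_force: [0.4, -0.4, -0.7]
opening: 0.449
finger_force: 0.0
```

Call:
step_arm([
  [[0,0,0],[0,0,0]],
  [[0,0,0],[0,0,0]],
  [[0,0,0],[0,0,0]],
  [[0,0,0],[0,0,0]],
  [[0,0,0],[0,0,0]],
  [[0,0,0],[0,0,0]],
  [[0,0,0],[0,0,0]],
  [[0,0,0],[0,0,0]],
  [[0,0,0],[0,0,0]],
  [[0,0,0],[0,0,0]],
], fingers=0, grip_force=30)

```text
clock: 17.5
tool_pos: [0.4669, -0.2993, 0.0253]
eef_rot: [0.0, 1.0, -0.001, 0.0]
contact_force: [-0.4, 0.2, 5.4]
opening: 0.111
finger_force: 30.0
```

```bash
python3 - <<'E'
from h import *
s=r.get_state(); print(s["finger_force"]); go([.4665,-.2989,.024],np.diag([-1.,1,-1]))
E
```

```text
30.000907494686544
pos [ 0.4669 -0.2993  0.0253] shift cm [-0.04  0.04 -0.13] turn deg [0.08 0.02 0.01] F [-0.4  0.2  5.4] op 0.111 clock 17.5
```

Call:
step_arm([
  [[0,0,0.6],[0,0,0]],
  [[0,0,1.0],[0,0,0]],
  [[0,0,1.6],[0,0,0]],
  [[0,0,2.4],[0,0,0]],
  [[0,0,2.4],[0,0,0]],
  [[0,0,2.4],[0,0,0]],
  [[0,0,2.4],[0,0,0]],
  [[0,0,2.4],[0,0,0]],
  [[0,0,1.0],[0,0,0]],
  [[0,0,0],[0,0,0]],
])

```text
clock: 18.5
tool_pos: [0.4672, -0.2995, 0.1887]
eef_rot: [0.0, 1.0, -0.001, 0.001]
contact_force: [-0.4, -0.1, -0.5]
opening: 0.111
finger_force: 30.0
```

```bash
python3 - <<'E'
from h import *
go(face([0,0,.104]),TF@np.diag([-1,-1,1])); print(r.get_state()["q"].round(2))
E
```

```text
pos [ 0.4672 -0.2995  0.1887] shift cm [ 2.43 48.25 -0.96] turn deg [ -1.69 -20.79  -9.93] F [-0.4 -0.1 -0.5] op 0.111 clock 18.5
[ 0.92  0.76 -0.75  1.82  0.68  0.84  1.4 ]
```

Call:
step_arm([
  [[0.1,2.4,0.1],[-0.08,-1.0,-0.5]],
  [[0.1,2.4,0.1],[-0.08,-1.0,-0.5]],
  [[0.1,2.4,0.1],[-0.08,-1.0,-0.5]],
  [[0.1,2.4,0.1],[-0.08,-1.0,-0.5]],
  [[0.1,2.4,0.1],[-0.08,-1.0,-0.5]],
  [[0.1,2.4,0.1],[-0.08,-1.0,-0.5]],
  [[0.1,2.4,0.1],[-0.08,-1.0,-0.5]],
  [[0.1,2.4,0.1],[-0.08,-1.0,-0.5]],
  [[0.1,2.4,0.1],[-0.08,-1.0,-0.5]],
  [[0.1,2.4,0.1],[-0.08,-1.0,-0.5]],
])

```text
clock: 19.5
tool_pos: [0.4756, -0.0584, 0.196]
eef_rot: [0.044, 0.995, -0.007, 0.086]
contact_force: [-0.4, 0.2, -0.3]
opening: 0.11
finger_force: 30.0
```

Call:
step_arm([
  [[0.14,2.4,0],[-0.08,-1.0,-0.5]],
  [[0.14,2.4,0],[-0.08,-1.0,-0.5]],
  [[0.14,2.4,0],[-0.08,-1.0,-0.5]],
  [[0.14,2.4,0],[-0.08,-1.0,-0.5]],
  [[0.14,2.4,0],[-0.08,-1.0,-0.5]],
  [[0.14,2.4,0],[-0.08,-1.0,-0.5]],
  [[0.14,2.4,0],[-0.08,-1.0,-0.5]],
  [[0.14,2.4,0],[-0.08,-1.0,-0.5]],
  [[0.14,2.2,0],[-0.08,-1.0,-0.5]],
  [[0,0,0],[0,0,0]],
])

```text
clock: 20.5
tool_pos: [0.4881, 0.1591, 0.196]
eef_rot: [0.079, 0.983, -0.012, 0.164]
contact_force: [-0.9, 0.1, -0.6]
opening: 0.11
finger_force: 30.0
```

```bash
python3 - <<'E'
from h import *
go(face([0,0,.055]),TF@np.diag([-1,-1,1])); print(r.get_state()["q"].round(2))
E
```

```text
pos [0.4881 0.1591 0.196 ] shift cm [ 2.06  2.08 -6.26] turn deg [-0.48 -2.01 -0.91] F [-0.9  0.1 -0.6] op 0.11 clock 20.5
[-0.41  0.55 -0.19  2.22  1.22  0.34 -0.31]
```

Call:
step_arm([
  [[0.26,0.26,-0.1],[-0.06,-0.25,-0.11]],
  [[0.26,0.26,-0.3],[-0.06,-0.25,-0.11]],
  [[0.26,0.26,-0.6],[-0.06,-0.25,-0.11]],
  [[0.26,0.26,-0.8],[-0.06,-0.25,-0.11]],
  [[0.26,0.26,-0.8],[-0.06,-0.25,-0.11]],
  [[0.26,0.26,-0.8],[-0.06,-0.25,-0.11]],
  [[0.26,0.26,-0.8],[-0.06,-0.25,-0.11]],
  [[0.26,0.26,-0.8],[-0.06,-0.25,-0.11]],
  [[0,0,-0.8],[0,0,0]],
  [[0,0,-0.4],[0,0,0]],
])

```text
clock: 21.5
tool_pos: [0.51, 0.1741, 0.134]
eef_rot: [0.091, 0.979, -0.018, 0.181]
contact_force: [0.1, -0.8, 0.1]
opening: 0.109
finger_force: 30.0
```

```bash
python3 - <<'E'
from h import *
r.snapshot("top")
go(face([0,0,.055]),TF@np.diag([-1,-1,1]))
im,d,c=shot("wrist","w7"); cv2.imwrite("pics/w7c.png",im[:,:,::-1]); 
M=(cloud(d,c)-F0)@FR
# slide plate top, near z=.055-.014+.006
k=(abs(M[...,2]-.047)<.004)&(abs(M[...,0])<.05)&(abs(M[...,1])<.025); q=M[k]; print(k.sum())
if k.sum()>20:
  A=np.c_[q[:,:2],np.ones(len(q))]; print(np.linalg.lstsq(A,q[:,2],rcond=None)[0],q.min(0),q.max(0),cv2.minAreaRect(q[:,:2].astype(np.float32)))
E
```

```text
pos [0.5097 0.174  0.1337] shift cm [-0.1   0.58 -0.03] turn deg [ 0.2  -0.02  0.5 ] F [ 0.2  0.  -1.5] op 0.112 clock 21.55
3119
[-0.00495088 -0.00478429  0.0454385 ] [-0.03577386 -0.0181411   0.04302264] [-0.00365464  0.00706553  0.05092415] ((-0.01970701478421688, -0.00546967051923275), (0.025020292028784752, 0.031905852258205414), 89.37478637695312)
```

View pics/w7c.png

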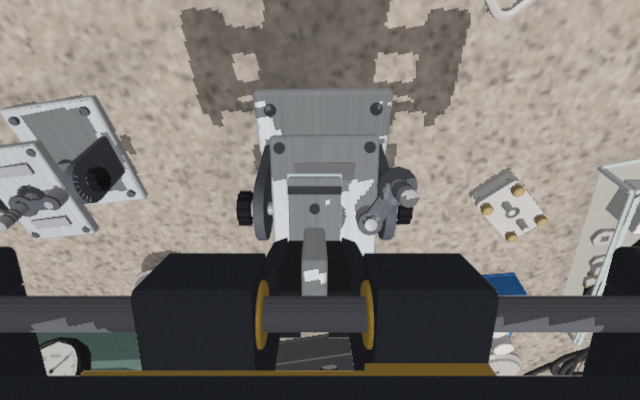

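The slide is parallel over the stage and the shutter peg is clear at (403,192). The plate needs moving about 5.5 mm to the left and 2 mm down-slope. I'll do both and descend to just above the tip.

Call:
step_arm([
  [[-0.02,0.15,-0.01],[0.05,0,0.12]],
  [[-0.03,0.15,0],[0.05,0,0.12]],
  [[-0.02,0.14,-0.01],[0.05,0,0.13]],
  [[-0.03,0.14,0],[0.05,0,0.13]],
  [[0.2,-0.04,-0.55],[0,0,0]],
  [[0.21,-0.03,-0.55],[0,0,0]],
  [[0.21,-0.04,-0.55],[0,0,0]],
  [[0.21,-0.04,-0.55],[0,0,0]],
  [[0.21,-0.03,-0.55],[0,0,0]],
  [[0.19,-0.04,-0.5],[0,0,0]],
], grip_force=40)

```text
clock: 22.6
tool_pos: [0.5214, 0.179, 0.1015]
eef_rot: [0.086, 0.979, -0.015, 0.182]
contact_force: [-0.5, -0.4, -0.6]
opening: 0.112
finger_force: 40.0
```

```bash
python3 - <<'E'
from h import *
r.snapshot("top");s=r.get_state(); print(((s["tool_pos"]-F0)@FR).round(4),(s["contact_force"]@FR).round(2))
im,d,c=shot("wrist","w8"); go(face([0,0,.0145]),TF@np.diag([-1,-1,1]))
M=(cloud(d,c)-F0)@FR
k=(abs(M[...,2]-.011)<.004)&(abs(M[...,0])<.05)&(abs(M[...,1])<.018); q=M[k]; print(k.sum())
A=np.c_[q[:,:2],np.ones(len(q))]; print(np.linalg.lstsq(A,q[:,2],rcond=None)[0],q.min(0),q.max(0),cv2.minAreaRect(q[:,:2].astype(np.float32)))
k=(abs(M[...,2]+.003)<.003)&(abs(M[...,0])<.05)&(abs(M[...,1])<.033); q=M[k]; print(k.sum())
A=np.c_[q[:,:2],np.ones(len(q))]; print(np.linalg.lstsq(A,q[:,2],rcond=None)[0],np.percentile(q,[1,99],axis=0))
E
```

```text
[0.0003 0.0011 0.0202] [-0.98 -0.4  -1.08]
pos [0.5212 0.1788 0.1013] shift cm [ 0.18 -0.15 -0.58] turn deg [-0.05  0.03 -0.08] F [ 0.  -0.2 -0.6] op 0.108 clock 22.7
3202
[1.12156704e-02 6.41447873e-05 1.12561431e-02] [-0.03834627 -0.01191634  0.00700129] [-0.00521303  0.01391016  0.01491579] ((-0.021745644509792328, 0.0010010842233896255), (0.025787653401494026, 0.03315689414739609), 89.79023742675781)
8127
[-0.00192111  0.00189973 -0.00309794] [[-0.04968501 -0.0319972  -0.00471385]
 [ 0.00467549  0.03223049 -0.00035855]]
```

Call:
step_arm([
  [[0.03,-0.02,-0.09],[0,0,0]],
  [[0.03,-0.03,-0.1],[0,0,0]],
  [[0.03,-0.02,-0.1],[0,0,0]],
  [[0.03,-0.03,-0.1],[0,0,0]],
  [[0.03,-0.02,-0.1],[0,0,0]],
  [[0.03,-0.03,-0.09],[0,0,0]],
  [[0,0,0],[0,0,0]],
  [[0,0,0],[0,0,0]],
  [[0,0,0],[0,0,0]],
  [[0,0,0],[0,0,0]],
])

```text
clock: 23.7
tool_pos: [0.5232, 0.1783, 0.0966]
eef_rot: [0.086, 0.979, -0.015, 0.182]
contact_force: [-0.6, 2.3, 3.4]
opening: 0.108
finger_force: 40.0
```

```bash
cat > chk.py <<'E'
from h import *
s=r.get_state(); print(((s["tool_pos"]-F0)@FR).round(4),(s["contact_force"]@FR).round(2),(s["moment"]@FR).round(2),s["finger_force"],s["clock"])
go(face([0,0,.0145]),TF@np.diag([-1,-1,1]))
im,d,c=shot("wrist","w_%d"%int(s["clock"]*10))
M=(cloud(d,c)-F0)@FR
k=(abs(M[...,2]-.006)<.004)&(abs(M[...,0])<.037)&(abs(M[...,1])<.011); q=M[k]
A=np.c_[q[:,:2],np.ones(len(q))]; print(k.sum(),np.linalg.lstsq(A,q[:,2],rcond=None)[0].round(4))
k=(abs(M[...,2]+.003)<.0022)&(abs(M[...,0])<.05)&(abs(M[...,1])<.033)&(abs(M[...,1])>.02); q=M[k]
A=np.c_[q[:,:2],np.ones(len(q))]; print(k.sum(),np.linalg.lstsq(A,q[:,2],rcond=None)[0].round(4))
E
python3 chk.py
```

```text
[0.0004 0.001  0.0154] [0.3  2.14 3.51] [ 0.53  0.07 -0.06] 40.00078951008618 23.7
pos [0.5232 0.1783 0.0966] shift cm [-0.02 -0.1  -0.1 ] turn deg [-0.12  0.11 -0.15] F [-0.6  2.3  3.4] op 0.108 clock 23.7
2714 [-0.0009  0.0066  0.0063]
4685 [-0.005   0.0017 -0.0032]
```

Call:
step_arm([
  [[0.03,0,-0.08],[0,0,0]],
  [[0.03,0,-0.08],[0,0,0]],
  [[0.03,0,-0.08],[0,0,0]],
  [[0,0,0],[0,0,0]],
  [[0,0,0],[0,0,0]],
  [[0,0,0],[0,0,0]],
  [[0,0,0],[0,0,0]],
  [[0,0,0],[0,0,0]],
  [[0,0,0],[0,0,0]],
  [[0,0,0],[0,0,0]],
])

```text
clock: 24.75
tool_pos: [0.5237, 0.1781, 0.0949]
eef_rot: [0.085, 0.979, -0.015, 0.182]
contact_force: [-4.2, 2.3, 14.0]
opening: 0.111
finger_force: 40.0
```

```bash
python3 chk.py
```

```text
[0.0003 0.0009 0.0137] [ 0.76  1.5  14.69] [0.36 0.06 0.01] 40.00304915942252 24.75
pos [0.5237 0.1781 0.0949] shift cm [-0.07 -0.08  0.07] turn deg [-0.11  0.14 -0.15] F [-4.2  2.3 14. ] op 0.111 clock 24.75
2714 [0.0018 0.0052 0.0047]
4758 [-0.0046  0.0025 -0.0032]
```

```bash
python3 - <<'E'
from h import *
print(r.finish_job())
E
```

```text
the job is handed in; nothing more can be done
None
```

I handed the job in at about 24.8 s, still gripping the fin at 40 N. The slide is pressed flush on both strips at about 15 N, centred within roughly 1 mm, with the tip pushed in and the shutter at about 2.15 rad; `finish_job()` did not return a verdict.

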